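# Move a snap-latched battery pack from its dock to the charger

## Task

Take the grey battery pack out of the black dock: press its orange snap tab fully in, keep it pressed and lift the pack out without straining the latch. Then put it in the white charger, tab towards the notch in the charger's wall, and push it gently down against the sprung contacts until it is felt to stop (10 N is plenty, 20 N too much), so that the tab springs out under the catch and the pack stays down when you let go. Do not force anything, and leave the other things on the table alone.

Things in the scene. Friction and masses are not known exactly. Their poses are not given: they have to be found in the camera images.
- pack: Grey battery pack, 50 (x) x 36 (y) x 90 (z) mm, about 0.17 kg, loose. Origin at the centre of its underside, z up. Starts latched upright in the black dock, origin 16 mm above the dock's, axes along the dock's. The flat face at y = -18 mm is ribbed, the face at y = +18 mm carries the orange tab. The holder hides its lowest 35 to 47 mm; it is held by its upper 40 mm.
- tab (a joint): How far the orange tab is pressed in (m): 0 = sprung fully out, 0.005 = flush with the pack's side, 0.0055 = its stop. Slides along the pack's -y; spring 4 N at 0, 9 N at 0.005. The latch lets go by 0.004. Pinching the pad against the ribbed face presses it flush: 41 mm over both at rest, 36 mm pressed.
- dock: Black dock screwed to the table: foot 84 (x) x 70 (y) x 6 mm, body 64 x 55 mm, 57 mm high, red lens on its -x face. Origin under the pocket's centre at table height, z up. Pocket 52.4 (x) x 38.4 (y) mm, mouth widened 3 mm a side over the top 5 mm; a notch 16 mm wide in the +y wall holds the catch. Seat 16 mm above the origin.
- charger: White charger screwed to the table, form and pocket like the dock's, blue rim, green lens on its -x face. Origin under the pocket's centre at table height. The pack goes in with its axes along the charger's, home at about 16 mm above the origin, but seat and catch together are set up to 6 mm higher or lower, differently each time: not visible, only to be felt.
- charger_mouth (a point): Centre of the charger's mouth at its rim, 57 mm above the table.
- dock_mouth (a point): Centre of the dock's mouth at its rim, 57 mm above the table.
- tape: Orange tape roll, 65 mm across, 12 mm high, loose, lying by the work; origin under its centre.
- case: White cylindrical objective case, 41 mm across, 53 mm high, loose; origin under its centre.
- driver: Red-handled screwdriver, 136 mm long, loose; origin under its centre.
- meter: Grey hand-held meter, 130 x 72 x 29 mm, loose; origin under its centre.
- tab_pad (a point): Middle of the tab's ribbed push pad (outer face), at y = +23 mm and 72 mm above the pack's underside when out. The pad is 13 mm wide (x), 29 mm high, from 56 to 85 mm above the underside, and stands 5 mm out of the pack's +y face.
- tab_barb (a point): Tip of the barb at the tab's lower end, 23 mm above the pack's underside, 4.3 mm out of its +y face when out; flat on top, bevelled below. It hooks under the catch in the holder's notch.
- charger_notch (a point): Inner edge of the notch in the charger's +y wall, for the tab, 52 mm above the table. In the pocket a sprung contact plate pushes the pack up from 5 mm above the seat (2 N, 4 N at the seat). The seat is rubber pads giving 10 N per mm: the steep rise tells that the pack is home. Only from 1 mm above the seat down can the tab spring out under the catch; let go, the pack rides 1 mm up against it.
Things that resemble listed ones, but are neither listed nor needed, are in the scene too. What is shaped like the charger but pink or purple is not meant.

How it is judged:
On the way, in this order (a step that is already met when the one before it is completed fails the run):
1. the tab is pressed in while the pack still stands in the dock (value of joint tab above 0.0038 m and z of pack in the frame of dock below 0.024 m and horizontal distance between pack and dock below 0.005 m), for 0.1 s.
2. the pack is lifted clear of the dock (z of pack in the frame of dock above 0.062 m), for 0.1 s.
At the end, for the whole second after the job is handed in: The pack stands latched in the white charger: within 4 mm of the pocket's centre, upright within 0.08 rad, its underside less than 24.5 mm above the table, the tab sprung out to within 0.7 mm (under the catch), at rest and released (horizontal distance between pack and charger below 0.004 m and z of pack in the frame of charger below 0.0245 m and value of joint tab below 0.0007 m and angle between pack's own z axis and vertical below 0.08 rad and linear speed of pack below 0.01 m/s); the robot touches nothing.
It fails at once if the pack or its latch is strained against the dock with more than 30 N (contact force between pack and dock above 30 N).
It fails at once if the pack is pressed against the charger with more than 20 N (contact force between pack and charger above 20 N).
It fails at once if a bystander (tape roll, case, screwdriver, meter) is moved by more than 15 mm (distance of any of tape, case, driver, meter from where it was at the start of the episode above 0.015 m).
It also fails if it takes over 45 s, if anything falls off the work surface, if the arm or the gripper's body presses on something with over 40 N, if the wrist force passes 120 N, or if a joint passes its speed limit or range.

## Robot

A 6-joint arm with a two-finger parallel gripper is mounted at the origin on a cart in front of the work surface, level with it; the furniture and walls round the work are solid. World frame = base frame: x ahead of the robot, y to its left, z up, the work surface at z = 0. Lengths are in m, angles in rad, forces in N, time in s.
With the tool pointing down it reaches from about 0.375 to 0.9 m from the base axis. Payload 3.1 kg.
Tool frame: the origin (TCP) lies at the very end of the fingers, on their centre line; the grasp point (between the pads) lies 19 mm behind it; z points along the fingers, y is the line along which they close (so a half turn about z gives the same grasp; the last joint's range is limited). The gripper opens to 85 mm and grips with 20 to 120 N. Pads are 22 mm wide; open, the fingers measure 114 mm over their backs; the gripper's body (76 mm by 85 mm) begins 54 mm behind the grasp point. The pads swing forward as they close: fully open they stand 13 mm farther back than shut.
Start: joints at [-1.444, 0.527, 1.433, -0, 1.181, -0.178], TCP at [0.188, -0.596, 0.231] pointing down, gripper open.
Joint ranges: [-3.08, 3.08], [-0.75, 2.2], [0.22, 2.44], [-1.43, 4.57], [0, 2.65], [-2.85, 2.85]. Speed limits (rad/s): [2.79, 2.79, 3.14, 3.14, 3.14, 3.14].

## Interface

Orientations are given as a unit quaternion [x, y, z, w].
In Python, from station import manip gives the robot as it stands.
- The arm moves only by the shell command python3 -m handwheel 'ROWS' [FORCE]. ROWS is JSON, a list of rows, each a list of 7 numbers: the shift along the world's x, y, z in mm, then the turn, a rotation vector about the world's x, y, z in degrees, then the opening, from 0 (shut) to 1 (fully open). A call has exactly 10 rows; each row shifts and turns the commanded pose from where the row before left it; what a row does not reach is not made up. A row lasts 1/8 s, in which the tool goes at most 62.5 mm and 10.7 degrees, less where a joint would pass 70% of its speed; a pose out of reach is approached as far as the arm can. A call is refused whole if a number of a shift passes 62.5 or a number of a turn 10.7, either way. A call with a gripper value outside its range is refused whole. The fingers move at their own pace and stop on an object; FORCE is the grip in N (left out, the last holds). Time passes only in rows, so rows that do not move let the fingers close, or fill a call up. It gives the time, the measured TCP pose, the force, the opening and the grip force at its end, in the units of the state.
- manip.sense(): the state, without advancing time (a new reading comes with each control period).
- manip.snapshot(name): name is "side" or "top" or "wrist"; returns the picture (384x512x3 uint8, red, green, blue); there is no depth.
- manip.get_calibration(name): a dict with "K" (3x3 intrinsics, pixels), "rvec" (rotation vector, rad) and "tvec" (3), from world to camera coordinates, as OpenCV has them. Camera axes: x right, y down, z forward; pixel columns grow to the right and rows downward; lengths in m; the calibration is good to about 2 mm. A picture is of the moment at which its call begins: read the wrist's pose just before it. get_calibration takes no time and is no camera call; for the wrist camera it gives the pose at the moment of the call.
- manip.sign_off(): hands the job in; it is judged then, once.
The state is a dict: "t": time; "q": joint angles; "qd": joint speeds; "tau": joint torques, N m; "tcp_pos": TCP position; "tool_rot": TCP orientation; "force": force on the tool from outside, world axes, zero at the start; "ft_torque": the same for the moment, N m; "finger_gap": opening from 0.0 (shut) to 1.0 (fully open); "gripper_force": force on a finger pad.
Only numpy, scipy, OpenCV 4.12 (cv2) and the standard library are available. Lean on these libraries where they do the work, as an engineer would, in place of code of your own. Each camera call takes 0.05 s, during which the arm holds its last target. There are 200 camera calls.

## Working session

There is one attempt and no reset: what is moved stays moved. The work goes in short steps, Python scripts to look and compute and a shell command to move; the robot and the scene stay as the last step left them, time stands still between calls to the robot, and variables do not carry over. Pictures are saved under pics/ and viewed, at most 10 in all, crops included, and the job is handed in when it is done.

```bash
mkdir -p pics
cat > h.py <<'E'
import numpy as np, cv2
from station import manip
def snap(n,f):
    im=manip.snapshot(n); cv2.imwrite('pics/'+f,im[:,:,::-1]); return im
def cal(n):
    c=manip.get_calibration(n); return np.array(c['K']),np.array(c['rvec'],float),np.array(c['tvec'],float)
def ray(c,uv,z):
    K,r,t=c; R=cv2.Rodrigues(r)[0]; o=-R.T@t
    d=R.T@np.linalg.inv(K)@np.array([uv[0],uv[1],1.]); return o+d*(z-o[2])/d[2]
def proj(c,P):
    return cv2.projectPoints(np.array(P,float).reshape(-1,3),c[1],c[2],c[0],None)[0].reshape(-1,2)
E
python3 - <<'E'
from h import *
s=manip.sense(); print(s['t'],s['tcp_pos'],s['tool_rot'],s['force'],s['finger_gap'])
a=snap('top','top.png'); b=snap('side','side.png')
for n in('top','side','wrist'):
    K,r,t=cal(n); R=cv2.Rodrigues(r)[0]; print(n,K[0,0],K[0,2],K[1,2],-R.T@t,R.round(2).tolist())
E
```

```text
0.0 [ 0.1881107  -0.5952688   0.23034538] [ 9.88334478e-01  1.52295038e-01  3.97340005e-05 -1.08560749e-03] [ 0.29730526 -0.52599349  0.01880417] 0.9960831731985857
top 357.73758116557104 264.09671692967703 189.124716184531 [ 0.37452304 -0.04898879  1.01996021] [[0.0, -1.0, 0.01], [-0.99, -0.01, -0.13], [0.13, -0.01, -0.99]]
side 463.06414731777403 255.9581948131559 190.19519897977176 [-0.29743068 -0.31874661  1.32324788] [[0.33, -0.94, -0.01], [-0.79, -0.27, -0.56], [0.52, 0.19, -0.83]]
wrist 332.22928480846645 256.01193617878243 198.48951390860321 [ 0.25409711 -0.5738464   0.37284123] [[0.3, -0.95, -0.0], [-0.92, -0.29, 0.27], [-0.26, -0.08, -0.96]]
```

View pics/top.png

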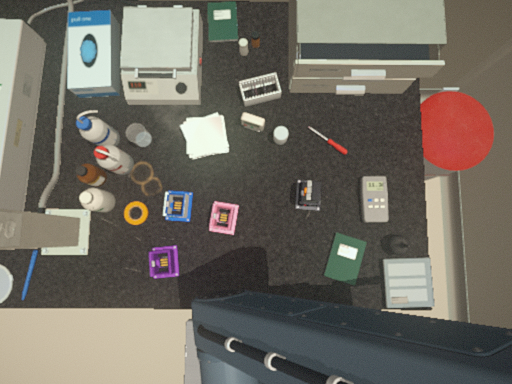

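View pics/side.png

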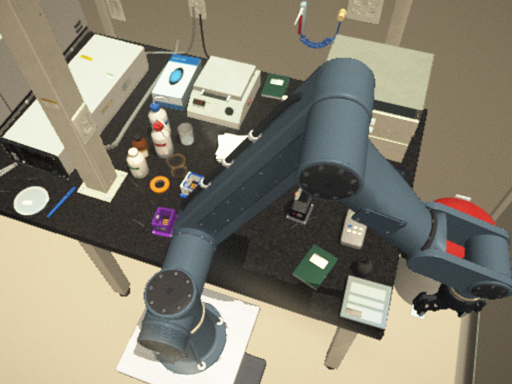

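The top view shows the dock and pack near (308,195), the white charger with its blue rim near (178,206), and the pink and purple decoys. I'll enlarge both spots.

Run:
```python
from h import *
im=cv2.imread('pics/top.png'); c=cal('top')
a=cv2.resize(im[170:222,280:332],(400,400),interpolation=cv2.INTER_CUBIC); b=cv2.resize(im[180:232,152:204],(400,400),interpolation=cv2.INTER_CUBIC)
cv2.imwrite('pics/z.png',np.hstack([np.clip(a*1.6,0,255).astype(np.uint8),b]))
hsv=cv2.cvtColor(im,cv2.COLOR_BGR2HSV)
m=cv2.inRange(hsv,(100,120,90),(125,255,255)); m[:,:150]=0;m[:180]=0;m[235:]=0;m[:,210:]=0
p=np.argwhere(m)[:,::-1].astype(np.float32); r=cv2.minAreaRect(p); print(r,len(p))
print('charger',ray(c,r[0],.057)); w=np.array([ray(c,q,.057)[:2] for q in cv2.boxPoints(r)]); print(w, np.linalg.norm(np.diff(w,axis=0),axis=1))
print('dock~',ray(c,(308,190),.1))
```

```text
((178.66632080078125, 205.75392150878906), (25.077009201049805, 30.196699142456055), 5.44033145904541) 297
charger [0.45907545 0.17504033 0.057     ]
[[0.42167323 0.21089917]
 [0.50300528 0.2065803 ]
 [0.49689083 0.13878538]
 [0.41566173 0.14387091]] [0.08144664 0.06807009 0.08138814]
dock~ [ 0.49812795 -0.16874268  0.1       ]
```

View pics/z.png

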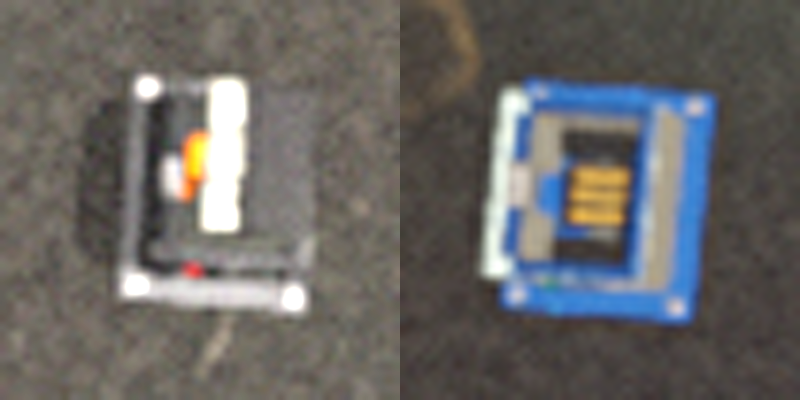

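Left in the image is world +y, so both notches face about +y, and both yaws are small. I'm moving above the dock to look from close by.

```bash
python3 -m handwheel '[[30,40,3,0,0,-1.75,1],[30,42,3,0,0,-1.75,1],[30,42,3,0,0,-1.75,1],[30,42,3,0,0,-1.75,1],[30,42,3,0,0,-1.75,1],[30,42,3,0,0,-1.75,1],[30,42,3,0,0,-1.75,1],[30,42,3,0,0,-1.75,1],[30,42,0,0,0,-1.75,1],[30,42,0,0,0,-1.75,1]]' 30
python3 - <<'E'
from h import *
c=cal('wrist'); im=snap('wrist','w1.png'); print(manip.sense()['tcp_pos'],manip.sense()['tool_rot'])
cv2.imwrite('pics/w1z.png',cv2.resize(im[:,:,::-1],(800,600)))
cv2.imwrite('pics/top2.png',manip.snapshot('top')[:,:,::-1])
E
```

```text
t: 1.35
tcp_pos: [0.4888, -0.1764, 0.2551]
tool_rot: [1.0, -0.0, -0.0, -0.0]
force: [0.5, -0.8, 0.4]
finger_gap: 1.0
gripper_force: 0.0
[ 0.49157916 -0.17130436  0.2551959 ] [ 0.99999606  0.00101733  0.00138388 -0.00222223]
```

View pics/w1z.png

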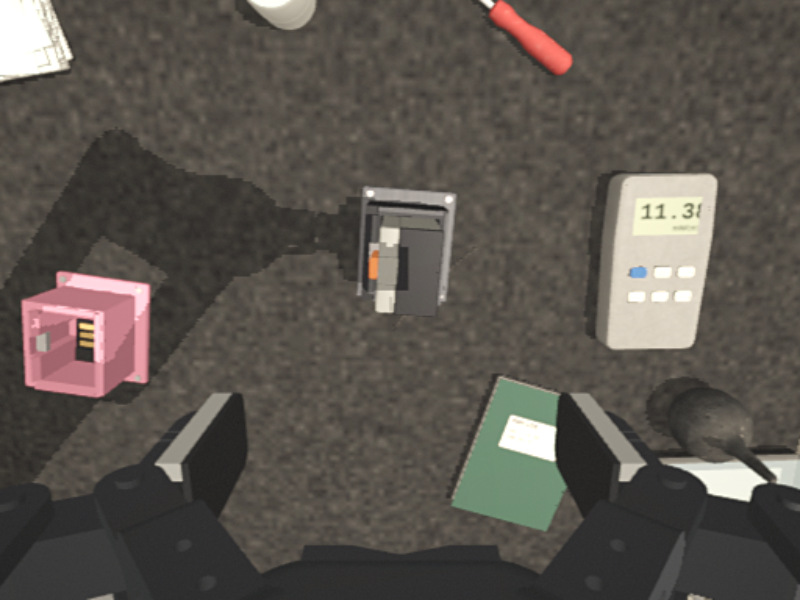

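The wrist view shows the dock's foot with screws near (370,193) and (450,199) on the 800-px image, and the pack with its orange tab on the left (+y). Taking a settled picture and a crop.

Run:
```python
from h import *
c=cal('wrist'); im=snap('wrist','w2.png'); np.savez('c2.npz',K=c[0],r=c[1],t=c[2]); print(manip.sense()['tcp_pos'])
z=im[110:210,215:305,::-1]; z=np.clip(z.astype(float)*1.5+15,0,255).astype(np.uint8)
cv2.imwrite('pics/w2z.png',cv2.resize(z,(540,600),interpolation=cv2.INTER_CUBIC))
```

```text
[ 0.48879735 -0.17581326  0.25496505]
```

View pics/w2z.png

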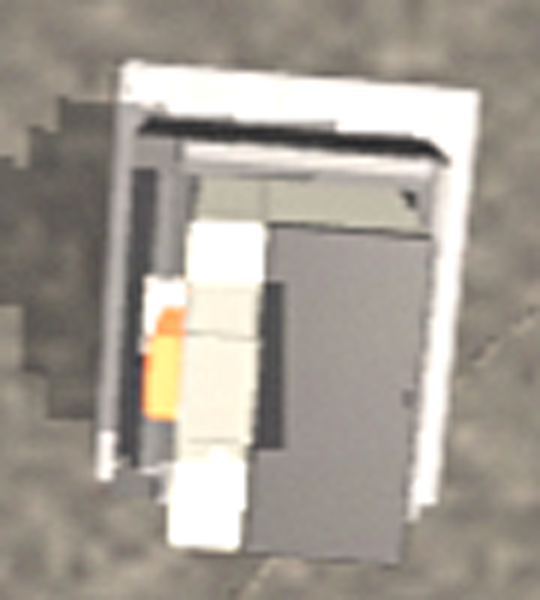

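In the crop, the pack's top has corners near (190,220), (430,235), (403,560) and (168,548), and the foot's far edge runs (122,62) to (480,92). The tab is on the left.

Run:
```python
from h import *
d=np.load('c2.npz'); c=(d['K'],d['r'],d['t'])
f=lambda u,v,z: ray(c,(215+(u+.5)/6-.5,110+(v+.5)/6-.5),z)[:2]
def yaw(a,b): v=b-a; return np.degrees(np.arctan2(v[1],v[0]))
P=[f(*q,.106) for q in((190,220),(430,235),(403,560),(168,548))]
F=[f(*q,.006) for q in((122,62),(480,92))]
print(np.array(P).round(4),np.mean(P,0)); print('sizes',[np.linalg.norm(P[i]-P[(i+1)%4]).round(4) for i in range(4)],np.linalg.norm(F[1]-F[0]))
print('yaw',yaw(P[3],P[0]),yaw(P[2],P[1]),yaw(P[1],P[0])-90,yaw(P[2],P[3])-90,'foot',yaw(F[1],F[0])-90)
y=yaw(F[1],F[0])-90; print('foot ctr',np.mean(F,0)-.042*np.array([np.cos(np.radians(y)),np.sin(np.radians(y))]))
# charger: foot corners in top view (crop px/400*52 + 152,180) at z=.006
t=cal('top'); g=lambda u,v,z: ray(t,(152+(u+.5)/7.692-.5,180+(v+.5)/7.692-.5),z)[:2]
C=[g(*q,.006) for q in((312,95),(291,322))]; print('charger -y foot edge',np.array(C),np.linalg.norm(C[0]-C[1]),yaw(C[1],C[0]))
```

```text
[[ 0.5243 -0.1639]
 [ 0.5224 -0.1989]
 [ 0.473  -0.1963]
 [ 0.4747 -0.1605]] [ 0.49858304 -0.17990854]
sizes [np.float64(0.035), np.float64(0.0495), np.float64(0.0359), np.float64(0.0498)] 0.06887674939439727
yaw -3.9918103021472198 -3.04074890621104 -3.231731294807531 -2.7039349124391237 foot -4.350349455161577
foot ctr [ 0.49796184 -0.17917688]
charger -y foot edge [[0.50335527 0.15002132]
 [0.41937236 0.15503821]] 0.08413262457557975 -3.4186143831214055
```

```bash
python3 -m handwheel '[[3,-1,-20,0,0,-1,1],[3,-1,-25,0,0,-1,1],[2,-1,-25,0,0,-1,1],[1,0,-25,0,0,-0.4,1],[0.5,0,-25,0,0,0,1],[0,0,-25,0,0,0,1],[0,0,-22,0,0,0,1],[0,0,-20,0,0,0,1],[0,0,0,0,0,0,1],[0,0,0,0,0,0,1]]' 25
python3 - <<'E'
from h import *
snap('wrist','w3.png'); print(manip.sense()['tcp_pos'],manip.sense()['tool_rot'],manip.sense()['force'])
E
```

```text
t: 2.75
tcp_pos: [0.4976, -0.1819, 0.0687]
tool_rot: [1.0, -0.03, 0.0, 0.0]
force: [0.5, -0.8, 0.6]
finger_gap: 1.003
gripper_force: 0.0
[ 0.49793641 -0.18182087  0.06904133] [ 9.99555006e-01 -2.98214281e-02  5.66482975e-04  3.89471678e-04] [-0.30100806  0.16056922 -0.93467186]
```

View pics/w3.png

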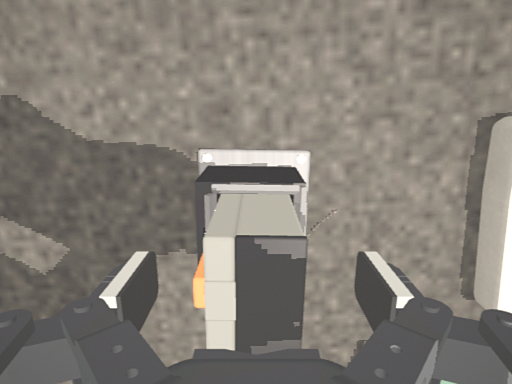

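The wrist picture shows the pack's upper edge from (206,236) to (305,236), centred at about column 255.5. The fingers are centred at about 257.5, so the aim is within a millimetre and level. I'll shift slightly to +y and close gently.

```bash
python3 -m handwheel '[[0,0.8,0,0,0,0,0.7],[0,0,0,0,0,0,0.5],[0,0,0,0,0,0,0.45],[0,0,0,0,0,0,0.4],[0,0,0,0,0,0,0.35],[0,0,0,0,0,0,0.3],[0,0,0,0,0,0,0.3],[0,0,0,0,0,0,0.3],[0,0,0,0,0,0,0.3],[0,0,0,0,0,0,0.3]]' 25; python3 -c "
from h import *
s=manip.sense();print(s['force'],s['finger_gap']*85,s['ft_torque'],s['tcp_pos'])"
```

```text
t: 4.05
tcp_pos: [0.4981, -0.1808, 0.0689]
tool_rot: [1.0, -0.029, 0.001, 0.001]
force: [-1.3, -1.8, 5.7]
finger_gap: 0.418
gripper_force: 26.5
[-1.26569878 -1.77685004  5.68729003] 35.50608566842198 [-0.27292396  0.20972036  0.00064866] [ 0.49811451 -0.1807502   0.0688679 ]
```

Gap is 35.5 mm, so the tab is flush, and side forces are small. Raising the grip and lifting.

```bash
python3 -m handwheel '[[0,0,0,0,0,0,0.3],[0,0,0,0,0,0,0.3],[0,0,1,0,0,0,0.3],[0,0,1,0,0,0,0.3],[0,0,2,0,0,0,0.3],[0,0,2,0,0,0,0.3],[0,0,3,0,0,0,0.3],[0,0,3,0,0,0,0.3],[0,0,3,0,0,0,0.3],[0,0,3,0,0,0,0.3]]' 40
```

```text
t: 5.3
tcp_pos: [0.4977, -0.1802, 0.0866]
tool_rot: [1.0, -0.029, 0.0, 0.0]
force: [-0.1, 0.1, -2.3]
finger_gap: 0.414
gripper_force: 40.0
```

```bash
python3 -m handwheel '[[0,0,6,0,0,0,0.3],[0,0,8,0,0,0,0.3],[0,0,10,0,0,0,0.3],[0,0,12,0,0,0,0.3],[0,0,15,0,0,0,0.3],[0,0,15,0,0,0,0.3],[0,0,15,0,0,0,0.3],[0,0,15,0,0,0,0.3],[0,0,10,0,0,0,0.3],[0,0,0,0,0,0,0.3]]'
python3 - <<'E'
from h import *
c=cal('top'); im=snap('top','t3.png'); print(manip.sense()['tcp_pos'],manip.sense()['force'])
E
```

```text
t: 6.55
tcp_pos: [0.4981, -0.1805, 0.1932]
tool_rot: [1.0, -0.029, 0.001, 0.0]
force: [0.2, -0.4, -1.6]
finger_gap: 0.414
gripper_force: 40.0
[ 0.49770233 -0.18018352  0.1925424 ] [ 0.14083836 -0.29821045 -2.29450796]
```

```bash
python3 -m handwheel '[[-3,15,0,0,0,0,0.3],[-7,30,0,0,0,0,0.3],[-8,35,0,0,0,0,0.3],[-8,35,0,0,0,0,0.3],[-8,35,0,0,0,0,0.3],[-8,35,0,0,0,0,0.3],[-8,35,0,0,0,0,0.3],[-8,30,0,0,0,0,0.3],[0,15,0,0,0,0,0.3],[0,0,0,0,0,0,0.3]]'
python3 - <<'E'
from h import *
snap('top','t4.png')
c=cal('wrist'); im=snap('wrist','w4.png'); np.savez('c4.npz',K=c[0],r=c[1],t=c[2]); print(manip.sense()['tcp_pos'])
cv2.imwrite('pics/w4z.png',cv2.resize(im[:,:,::-1],(800,600)))
E
```

```text
t: 7.85
tcp_pos: [0.4396, 0.0856, 0.1921]
tool_rot: [1.0, -0.028, -0.0, 0.0]
force: [0.5, 0.0, -1.7]
finger_gap: 0.417
gripper_force: 40.3
[0.44013813 0.0844     0.19222176]
```

View pics/w4z.png

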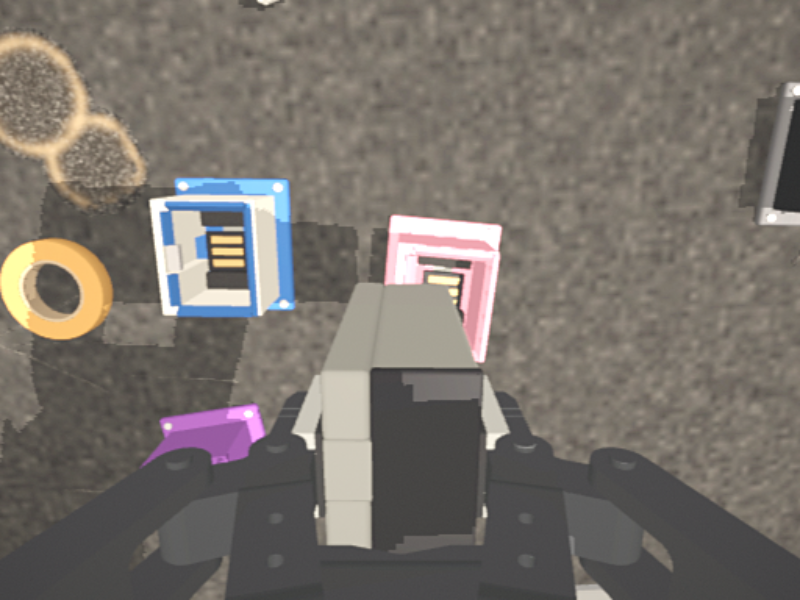

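The charger sits at about (160–292, 180–317) in the 800-px picture: blue foot, white body, notch on the left. The tape lies to its left and the held pack is at bottom centre. Cropping for the corners.

Run:
```python
from h import *
im=cv2.imread('pics/w4.png'); cv2.imwrite('pics/w4c.png',cv2.resize(im[108:208,90:195],(630,600),interpolation=cv2.INTER_CUBIC))
```

```text
(no output)
```

View pics/w4c.png

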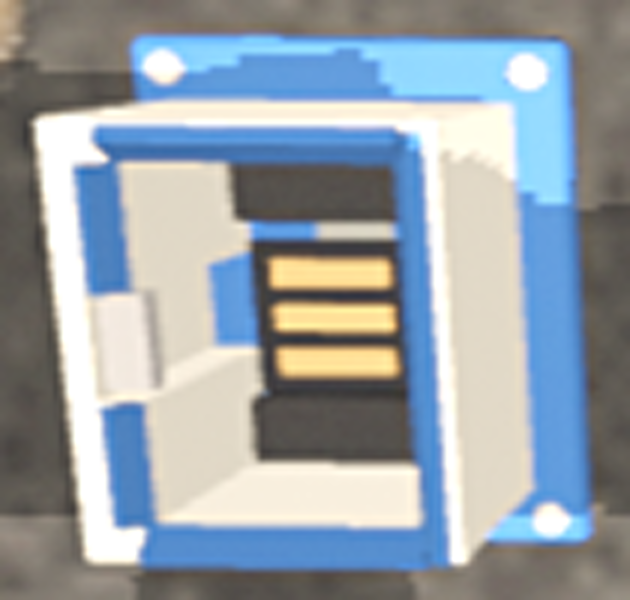

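The crop shows the inner pocket edge at chamfer bottom near (118,160), (395,162), (420,527), (155,525), the notch on the left at (95–155, 290–395), the outer rim corners (36,118), (437,122), (463,565), (88,565), and the foot corners (132,38), (568,42), (592,540).

Run:
```python
from h import *
d=np.load('c4.npz'); c=(d['K'],d['r'],d['t'])
f=lambda u,v,z: ray(c,(90+(u+.5)/6-.5,108+(v+.5)/6-.5),z)[:2]
def yaw(a,b): v=b-a; return np.degrees(np.arctan2(v[1],v[0]))
for n,z,q in(('pocket',.052,((118,160),(395,162),(420,527),(155,525))),('body',.057,((36,118),(437,122),(463,565),(88,565)))):
    P=[f(*p,z) for p in q]
    print(n,np.mean(P,0),'sizes',[np.linalg.norm(P[i]-P[(i+1)%4]).round(4) for i in range(4)],'yaw',yaw(P[3],P[0]),yaw(P[2],P[1]),yaw(P[1],P[0])-90,yaw(P[2],P[3])-90)
F=[f(*p,.006) for p in((132,38),(568,42),(592,540))]
print('foot',(F[0]+F[2])/2,np.linalg.norm(F[0]-F[1]),np.linalg.norm(F[1]-F[2]),yaw(F[1],F[0])-90,yaw(F[2],F[1]))
# held pack: +x face top edge in the 800px view -> original px, height .23
zt=.106+.1922-.0689
A=ray(c,(323/1.5625,369/1.5625),zt);B=ray(c,(480/1.5625,369/1.5625),zt);print('pack',A,B,(A+B)/2,np.linalg.norm(A-B),yaw(B,A)-90)
s=manip.sense();print(s['tcp_pos'],s['tool_rot'])
```

```text
pocket [0.46498622 0.1884986 ] sizes [np.float64(0.0386), np.float64(0.0528), np.float64(0.0389), np.float64(0.0528)] yaw -4.286577576786407 -4.044101842730699 -3.7418117956920014 -3.7922710820168106
body [0.4657212  0.18885749] sizes [np.float64(0.0546), np.float64(0.063), np.float64(0.0544), np.float64(0.0635)] yaw -4.016780587551601 -4.268787503014717 -3.89351901043122 -3.3449521243799865
foot [0.46526214 0.18842049] 0.06959980464133016 0.08263721927847124 -3.8408692762524907 -3.833114014004751
pack [0.46708804 0.10114767 0.2293    ] [0.46509032 0.06703114 0.2293    ] [0.46608918 0.0840894  0.2293    ] 0.03417496613792141 -3.351182018000543
[0.44013813 0.0844     0.19222176] [ 9.99567149e-01 -2.94182777e-02  1.72225017e-04  2.23913505e-04]
```

```bash
python3 -m handwheel '[[5,20,0,0,0,-0.5,0.3],[5,21,0,0,0,0,0.3],[5,21,0,0,0,0,0.3],[5,21,0,0,0,0,0.3],[5,21,0,0,0,0,0.3],[0,0,-18,0,0,0,0.3],[0,0,-18,0,0,0,0.3],[0,0,-18,0,0,0,0.3],[0,0,-16,0,0,0,0.3],[0,0,0,0,0,0,0.3]]'
python3 - <<'E'
from h import *
c=cal('wrist'); im=snap('wrist','w5.png'); t=cal('top'); im2=snap('top','t5.png'); s=manip.sense();print(s['tcp_pos'],s['tool_rot'],s['force'])
np.savez('c5.npz',K=c[0],r=c[1],t=c[2])
cv2.imwrite('pics/w5z.png',cv2.resize(im[80:330,130:400,::-1],(648,600),interpolation=cv2.INTER_CUBIC))
E
```

```text
t: 9.2
tcp_pos: [0.4645, 0.1876, 0.1212]
tool_rot: [0.999, -0.035, -0.001, 0.0]
force: [-0.3, 0.5, -1.1]
finger_gap: 0.417
gripper_force: 40.4
[0.46538668 0.188168   0.12244069] [ 9.99405773e-01 -3.44684679e-02  1.58027509e-04  2.06730231e-05] [ 0.07192036 -0.98770116 -2.05101968]
```

View pics/w5z.png

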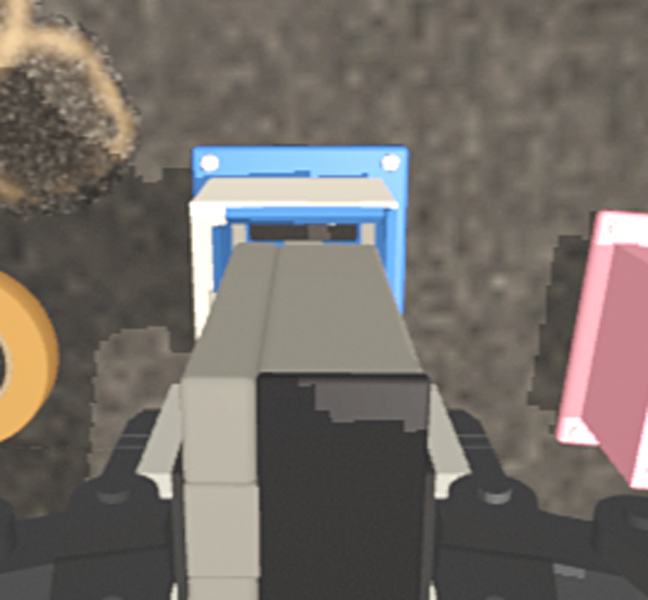

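The pack's lower far edge is at row 243, columns 230–382 (centre 306). The pocket's far chamfer above it spans about 213–392 (centre 303), so the aim is close. Checking in numbers.

Run:
```python
from h import *
d=np.load('c5.npz'); c=(d['K'],d['r'],d['t']); f=lambda u,v,z: ray(c,(130+(u+.5)/2.4-.5,80+(v+.5)/2.4-.5),z)
a,b=f(230,243,.069),f(382,243,.069); print('pack low edge',a,b,(a+b)/2,np.linalg.norm(a-b))
a,b=f(183,377,.159),f(430,375,.159); print('pack up edge',(a+b)/2,np.linalg.norm(a-b))
print('should be', .4652+.025*.9977,.1885-.025*.068)
a,b=f(192,147,.006),f(408,147,.006); print('foot far',(a+b)/2,'ctr',(a+b)/2-.042*np.array([.9977,-.068,0]))
a,b=f(190,204,.057),f(398,207,.057); print('rim far',(a+b)/2,'ctr',(a+b)/2-.032*np.array([.9977,-.068,0]),np.linalg.norm(a-b))
```

```text
pack low edge [0.4908566  0.20505851 0.069     ] [0.48819698 0.1671937  0.069     ] [0.48952679 0.18612611 0.069     ] 0.03795810978191988
pack up edge [0.49093275 0.18639845 0.159     ] 0.034749613704818126
should be 0.4901425 0.1868
foot far [0.50666776 0.18656002 0.006     ] ctr [0.46476436 0.18941602 0.006     ]
rim far [0.49703583 0.18868159 0.057     ] ctr [0.46510943 0.19085759 0.057     ] 0.05443286139713014
```

```bash
python3 -m handwheel '[[0,0.8,-2,0,0,0,0.3],[0,0,-3,0,0,0,0.3],[0,0,-3,0,0,0,0.3],[0,0,-3,0,0,0,0.3],[0,0,-2,0,0,0,0.3],[0,0,-2,0,0,0,0.3],[0,0,-2,0,0,0,0.3],[0,0,-2,0,0,0,0.3],[0,0,-2,0,0,0,0.3],[0,0,0,0,0,0,0.3]]'
```

```text
t: 10.55
tcp_pos: [0.4646, 0.1893, 0.101]
tool_rot: [0.999, -0.034, -0.0, 0.0]
force: [0.9, -2.7, -2.3]
finger_gap: 0.412
gripper_force: 40.6
```

```bash
python3 -m handwheel '[[0,-0.5,-2,0,0,0,0.3],[0,0,-2,0,0,0,0.3],[0,0,-2,0,0,0,0.3],[0,0,-2,0,0,0,0.3],[0,0,-2,0,0,0,0.3],[0,0,-2,0,0,0,0.3],[0,0,-2,0,0,0,0.3],[0,0,-1,0,0,0,0.3],[0,0,-1,0,0,0,0.3],[0,0,0,0,0,0,0.3]]'
```

```text
t: 11.8
tcp_pos: [0.4646, 0.1891, 0.0852]
tool_rot: [0.999, -0.034, -0.0, 0.0]
force: [0.2, -2.6, -1.6]
finger_gap: 0.418
gripper_force: 40.8
```

```bash
python3 -m handwheel '[[0,-0.3,-0.5,0,0,0,0.3],[0,0,-0.5,0,0,0,0.3],[0,0,-0.5,0,0,0,0.3],[0,0,-0.5,0,0,0,0.3],[0,0,-0.5,0,0,0,0.3],[0,0,-0.5,0,0,0,0.3],[0,0,-0.5,0,0,0,0.3],[0,0,-0.5,0,0,0,0.3],[0,0,-0.5,0,0,0,0.3],[0,0,0,0,0,0,0.3]]'
```

```text
t: 13.05
tcp_pos: [0.4647, 0.1888, 0.0808]
tool_rot: [0.999, -0.034, -0.0, -0.0]
force: [0.3, 0.1, -1.6]
finger_gap: 0.416
gripper_force: 40.5
```

```bash
python3 -m handwheel '[[0,0,-0.4,0,0,0,0.3],[0,0,-0.4,0,0,0,0.3],[0,0,-0.4,0,0,0,0.3],[0,0,-0.4,0,0,0,0.3],[0,0,-0.4,0,0,0,0.3],[0,0,0,0,0,0,0.3],[0,0,0,0,0,0,0.3],[0,0,0,0,0,0,0.3],[0,0,0,0,0,0,0.3],[0,0,0,0,0,0,0.3]]'
```

```text
t: 14.3
tcp_pos: [0.4647, 0.1888, 0.0788]
tool_rot: [0.999, -0.034, 0.0, -0.0]
force: [0.5, 0.3, -1.7]
finger_gap: 0.42
gripper_force: 40.5
```

```bash
python3 -m handwheel '[[0,0,-0.5,0,0,0,0.3],[0,0,-0.5,0,0,0,0.3],[0,0,-0.5,0,0,0,0.3],[0,0,-0.5,0,0,0,0.3],[0,0,-0.5,0,0,0,0.3],[0,0,0,0,0,0,0.3],[0,0,0,0,0,0,0.3],[0,0,0,0,0,0,0.3],[0,0,0,0,0,0,0.3],[0,0,0,0,0,0,0.3]]'
```

```text
t: 15.55
tcp_pos: [0.4647, 0.1888, 0.0763]
tool_rot: [0.999, -0.034, 0.0, -0.0]
force: [-0.1, -0.4, 0.2]
finger_gap: 0.415
gripper_force: 40.8
```

Contact plate reached (about +2 N).

```bash
python3 -m handwheel '[[0,0,-0.4,0,0,0,0.3],[0,0,-0.4,0,0,0,0.3],[0,0,-0.4,0,0,0,0.3],[0,0,-0.4,0,0,0,0.3],[0,0,-0.4,0,0,0,0.3],[0,0,-0.4,0,0,0,0.3],[0,0,0,0,0,0,0.3],[0,0,0,0,0,0,0.3],[0,0,0,0,0,0,0.3],[0,0,0,0,0,0,0.3]]'
```

```text
t: 16.8
tcp_pos: [0.4647, 0.1888, 0.0739]
tool_rot: [0.999, -0.034, 0.0, -0.0]
force: [0.0, 0.2, 1.2]
finger_gap: 0.413
gripper_force: 40.9
```

```bash
python3 -m handwheel '[[0,0,-0.3,0,0,0,0.3],[0,0,-0.3,0,0,0,0.3],[0,0,-0.3,0,0,0,0.3],[0,0,0,0,0,0,0.3],[0,0,0,0,0,0,0.3],[0,0,0,0,0,0,0.3],[0,0,0,0,0,0,0.3],[0,0,0,0,0,0,0.3],[0,0,0,0,0,0,0.3],[0,0,0,0,0,0,0.3]]'
```

```text
t: 18.05
tcp_pos: [0.4647, 0.1888, 0.073]
tool_rot: [0.999, -0.034, -0.0, -0.0]
force: [-0.7, -0.0, 2.3]
finger_gap: 0.417
gripper_force: 40.9
```

```bash
python3 -m handwheel '[[0,0,-0.2,0,0,0,0.3],[0,0,-0.2,0,0,0,0.3],[0,0,-0.2,0,0,0,0.3],[0,0,0,0,0,0,0.3],[0,0,0,0,0,0,0.3],[0,0,0,0,0,0,0.3],[0,0,0,0,0,0,0.3],[0,0,0,0,0,0,0.3],[0,0,0,0,0,0,0.3],[0,0,0,0,0,0,0.3]]'
```

```text
t: 19.3
tcp_pos: [0.4647, 0.1888, 0.0724]
tool_rot: [0.999, -0.034, -0.0, -0.0]
force: [-1.6, -0.3, 3.9]
finger_gap: 0.417
gripper_force: 41.1
```

```bash
python3 -m handwheel '[[0,0,-0.2,0,0,0,0.3],[0,0,-0.2,0,0,0,0.3],[0,0,0,0,0,0,0.3],[0,0,0,0,0,0,0.3],[0,0,0,0,0,0,0.3],[0,0,0,0,0,0,0.3],[0,0,0,0,0,0,0.3],[0,0,0,0,0,0,0.3],[0,0,0,0,0,0,0.3],[0,0,0,0,0,0,0.3]]'
```

```text
t: 20.55
tcp_pos: [0.4647, 0.1888, 0.0722]
tool_rot: [0.999, -0.034, 0.0, -0.0]
force: [-1.2, -0.9, 5.4]
finger_gap: 0.413
gripper_force: 41.3
```

Steep rise with about 7 N total, so the pack is home. A touch more, then open slowly while following down to offset the pads' swing-back.

```bash
python3 -m handwheel '[[0,0,-0.2,0,0,0,0.3],[0,0,0,0,0,0,0.3],[0,0,-0.1,0,0,0,0.42],[0,0,-0.1,0,0,0,0.43],[0,0,-0.1,0,0,0,0.44],[0,0,-0.1,0,0,0,0.45],[0,0,-0.1,0,0,0,0.46],[0,0,-0.1,0,0,0,0.47],[0,0,0,0,0,0,0.48],[0,0,0,0,0,0,0.49]]' 30
```

```text
t: 21.8
tcp_pos: [0.4647, 0.1886, 0.071]
tool_rot: [0.999, -0.034, -0.0, 0.0]
force: [1.1, 1.6, 1.4]
finger_gap: 0.488
gripper_force: 0.8
```

```bash
python3 -m handwheel '[[0,0,0,0,0,0,0.52],[0,0,0,0,0,0,0.56],[0,0,0,0,0,0,0.65],[0,0,0,0,0,0,0.8],[0,0,0,0,0,0,1],[0,0,0,0,0,0,1],[0,0,10,0,0,0,1],[0,0,20,0,0,0,1],[0,0,30,0,0,0,1],[0,0,30,0,0,0,1]]'
python3 -m handwheel '[[-5,-5,20,0,0,0,1],[-5,-5,10,0,0,0,1],[-5,-5,0,0,0,0,1],[-5,-5,0,0,0,0,1],[-5,-5,0,0,0,0,1],[-5,-5,0,0,0,0,1],[-5,-5,0,0,0,0,1],[-5,0,0,0,0,0,1],[0,0,0,0,0,0,1],[0,0,0,0,0,0,1]]'
python3 - <<'E'
from h import *
c=cal('wrist'); im=snap('wrist','w6.png'); np.savez('c6.npz',K=c[0],r=c[1],t=c[2]); s=manip.sense();print(s['t'],s['tcp_pos'],s['force'])
cv2.imwrite('pics/w6z.png',cv2.resize(im[60:260,130:390,::-1],(780,600),interpolation=cv2.INTER_CUBIC))
E
```

```text
t: 23.05
tcp_pos: [0.4645, 0.1888, 0.1626]
tool_rot: [0.999, -0.034, 0.0, -0.0]
force: [-0.2, 0.6, -0.1]
finger_gap: 0.994
gripper_force: 0.0
t: 24.3
tcp_pos: [0.425, 0.154, 0.1913]
tool_rot: [0.999, -0.034, 0.0, -0.0]
force: [1.0, -0.5, 0.3]
finger_gap: 1.001
gripper_force: 0.0
24.35 [0.42501439 0.15397168 0.19129413] [-0.25841635 -0.32221259  0.48595207]
```

View pics/w6z.png

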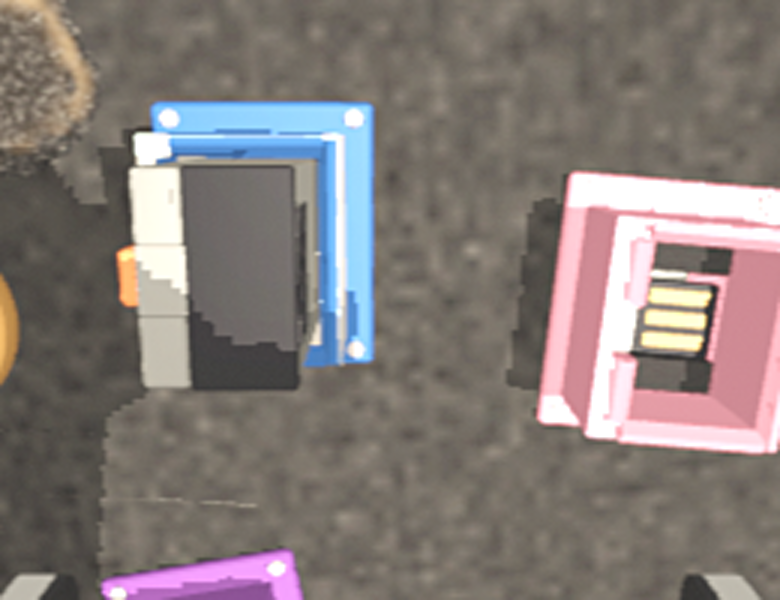

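The pack stands in the charger, top corners near (130,167), (296,167), (299,388), (143,387). The orange tab sticks out at left, to column 118. Checking height and tab protrusion by projection.

Run:
```python
from h import *
d=np.load('c6.npz'); c=(d['K'],d['r'],d['t']); f=lambda u,v,z: ray(c,(130+(u+.5)/3-.5,60+(v+.5)/3-.5),z)
q=((130,167),(296,167),(299,388),(143,387))
for z in(.104,.108,.110,.114):
    P=[f(*p,z) for p in q]; n=np.linalg.norm
    print(z,np.mean(P,0)[:2].round(4),[n(P[i]-P[(i+1)%4]).round(4) for i in range(4)])
    m=np.mean(P,0); a=np.radians(-3.9); ex=np.array([np.cos(a),np.sin(a),0]); ey=np.array([-np.sin(a),np.cos(a),0])
    for o in(.0185,.023):
        uv=proj(c,[m+ey*o+ex*x+np.array([0,0,-.005]) for x in(-.0065,.0065)]); print('  pad top',o,(((uv-[130,60]))*3).round(0).tolist())
```

```text
0.104 [0.4645 0.1897] [np.float64(0.0371), np.float64(0.0509), np.float64(0.037), np.float64(0.0507)]
  pad top 0.0185 [[143.0, 304.0], [139.0, 249.0]]
  pad top 0.023 [[124.0, 304.0], [120.0, 249.0]]
0.108 [0.465 0.189] [np.float64(0.0365), np.float64(0.0501), np.float64(0.0364), np.float64(0.0498)]
  pad top 0.0185 [[141.0, 304.0], [138.0, 248.0]]
  pad top 0.023 [[122.0, 304.0], [118.0, 248.0]]
0.11 [0.4652 0.1887] [np.float64(0.0362), np.float64(0.0496), np.float64(0.0361), np.float64(0.0494)]
  pad top 0.0185 [[141.0, 305.0], [137.0, 248.0]]
  pad top 0.023 [[121.0, 305.0], [117.0, 248.0]]
0.114 [0.4658 0.188 ] [np.float64(0.0355), np.float64(0.0487), np.float64(0.0354), np.float64(0.0485)]
  pad top 0.0185 [[139.0, 305.0], [136.0, 247.0]]
  pad top 0.023 [[120.0, 305.0], [115.0, 247.0]]
```

Tab edge at 118–122 matches fully out (23 mm), and the top is at about 0.109 m on the pocket's centre, so the pack is latched.

```bash
python3 -c "
from station import manip
print(manip.sign_off())"
```

```text
the job is handed in; nothing more can be done
None
```

The job is handed in at about 24 s: the pack came out of the dock without strain and stands in the white charger. The last close-up shows the tab fully sprung out and the pack at its latched height, but I did not test the latch by pulling, and the hand-in returned no verdict.

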